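# Get the mould insert out from behind the containers

## Robot

A 6-joint arm with a two-finger parallel gripper is mounted at the origin on the work surface. World frame = base frame: x ahead of the robot, y to its left, z up, the work surface at z = 0. Lengths are in m, angles in rad, forces in N, time in s.
With the tool pointing down it reaches from about 0.3 to 1 m from the base axis. Payload 5.1 kg.
Tool frame: the origin (TCP) lies at the very end of the fingers, on their centre line; the grasp point (between the pads) lies 19 mm behind it; z points along the fingers, x is the direction in which the jaws open and shut, and the axes are right-handed (so a half turn about z gives the same grasp; the last joint's range is limited). The gripper opens to 95 mm and grips with 3 to 60 N. Pads are 20 mm wide; open, the fingers measure 119 mm over their backs; the gripper's body (75 mm by 180 mm) begins 59 mm behind the grasp point.
Start: joints at [-1.368, 0.124, 1.65, -0, 1.367, -0.083], TCP at [0.183, -0.624, 0.215] pointing down, gripper open.
Joint ranges: [-2.61, 2.61], [-1.02, 2.33], [0.03, 2.71], [-1.35, 4.49], [0.32, 2.68], [-2.91, 2.91]. Speed limits (rad/s): [2.57, 2.57, 3.14, 3.14, 3.14, 3.14].

## Interface

Orientations are given as a 3x3 rotation matrix whose columns are the frame's x, y, z axes.
In Python, from rig import * gives the robot as it stands.
- The arm moves only by the shell command python3 -m jog 'ROWS' [FORCE]. ROWS is a JSON object of lists of equal length, an entry for each row: "slide": the shift along the world's x, y, z in mm, a list of three; "spin": the turn about the world's z in rad; "hand": the opening, from 0 (shut) to 1 (fully open). A call has 1 to 20 rows; each row shifts and turns the pose as measured when the row begins; what a row does not reach is not made up. A row lasts 1/8 s, in which the tool goes at most 62.5 mm and 10.7 degrees, less where a joint would pass 70% of its speed; a pose out of reach is approached as far as the arm can. A call with a gripper value outside its range is refused whole. The fingers move at their own pace and stop on an object; FORCE is the grip in N (left out, the last holds). Time passes only in rows, so rows that do not move let the fingers close. It gives the time, the measured TCP pose, the force and the opening at its end, in the units of the state.
- get_obs(): the state, without advancing time (a new reading comes with each control period).
- capture(name): name is "scene" or "top"; returns (picture, depth): 400x640x3 uint8, blue, green, red; 400x640 float32, m along the optical axis (not along the pixel's ray), 0 where there is no reading.
- camera_params(name): a dict with "vfov" (degrees; the focal length in pixels is half the picture's height over the tangent of half this angle, whatever the lens; pixels are square), "cx", "cy" (the principal point, pixels), "extrinsics" (4x4, takes a point from camera to world coordinates). Camera axes: x right, y up, looking along -z (the intrinsics and any distortion apply to the point x, -y, -z); pixel columns grow to the right and rows downward; lengths in m; the calibration is good to about 2 mm. A picture is of the moment at which its call begins. camera_params takes no time and is no camera call.
- hand_in(): hands the job in, once; it reports no verdict.
The state is a dict: "time": time; "qpos": joint angles; "joint_velocities": joint speeds; "effort": joint torques, N m; "tcp_pos": TCP position; "orientation": TCP orientation; "wrist_force": force on the tool from outside, world axes, zero at the start; "wrist_torque": the same for the moment, N m; "width": opening from 0.0 (shut) to 1.0 (fully open).
Only numpy, scipy, OpenCV 4.12 (cv2) and the standard library are available. Lean on these libraries where they do the work, as an engineer would, in place of code of your own. Each camera call takes 0.05 s, during which the arm holds its last target. There are 200 camera calls.

## Task

The small steel mould insert at the back of the bench tray is boxed in by a bottle, a jar and a square canister. Clear all three out of the way onto the rubber side mat, then set the insert, pocket up, on the middle of the round steel bench block, and only after that put each container back on the spot in the tray where it stood. Keep the containers upright, and leave the oilstone and the V-block alone.

Things in the scene. Friction and masses are not known exactly. Their poses are not given: they have to be found in the camera images.
- tray: Grey metal tray, fixed, 160 (x) by 220 mm (y); origin under its middle at bench height. Floor 4 mm thick; rims 22 mm high, the back one (+x, away from the robot) 45 mm, all 4 mm thick. Rubber rounds, 66 mm wide, 2 mm thick, lie at its x, y = (-24, 0), (26, 62), (26, -62) mm; on each (tray z = 6 mm), within 5 mm of its middle, stands one container, which one varies.
- insert: Mould insert, bare steel, 0.33 kg: heel 50 (its x) by 30 mm (y), 10 mm high, then a 38 by 30 mm body to 34 mm height, with a 24 by 18 mm pocket 10 mm deep in the top. Grip the plain faces 30 mm apart (across y). Origin mid-underside. Starts on the tray's floor (z = 4 mm) 36 mm behind its middle, x roughly along the tray's x, a container close on its left, right and front.
- bottle: Round white plastic bottle 50 mm in diameter, 114 mm tall, about 0.12 kg: straight body to 64 mm, shoulder to 76 mm, and a black ribbed screw cap, 31 mm in diameter, from 83 mm to the top (grip the cap). Origin at the middle of its underside, z up.
- jar: Wide round white jar 58 mm in diameter with a steel screw lid (dark rim, bright top), 62 mm in diameter, from 66 mm to the top at 95 mm (grip the lid); about 0.2 kg. Origin at the middle of its underside, z up.
- canister: Square steel canister 46 by 46 mm (its x and y), straight sides up to 80 mm, then a round neck and small black cap (26 mm in diameter) to 104 mm; about 0.2 kg. Grip it across two flat sides, near their top. At the start its sides are roughly parallel to the tray's. Origin at the middle of its underside, z up.
- mat: Side area: black rubber mat, fixed, 260 mm (its x) by 120 mm (its y), 4 mm thick, on the bench to the left or right of the tray. Origin at the middle of its underside; its top is at z = 4 mm. The three containers fit on it in a row along its x.
- block: Round bench block, fixed: a dark steel disc 104 mm in diameter on a black rubber foot 116 mm in diameter, on the other side of the tray from the mat. Origin at the middle of its underside; its flat top is 25 mm above the bench.
- oilstone: Bystander: grey oilstone on a dark wooden base, 45 by 100 mm, 28 mm high, loose on the bench in front of the tray, towards the robot. Origin at the middle of its underside.
- vblock: Bystander: small dark steel V-block, 50 by 50 mm, 32 mm high, with a V groove along its y in the top, loose on the bench beyond the tray's left back corner. Origin at the middle of its underside.

How it is judged:
On the way, in this order (a step that is already met when the one before it is completed fails the run):
1. The bottle, the jar and the canister all stand upright on the side mat (x of bottle in the frame of mat between -0.13 and 0.13 m and y of bottle in the frame of mat between -0.06 and 0.06 m and height (world z) of each of bottle, jar, canister below 0.009 m and angle between each of bottle, jar, canister's own z axis and vertical below 0.12 rad and x of jar in the frame of mat between -0.13 and 0.13 m and y of jar in the frame of mat between -0.06 and 0.06 m and x of canister in the frame of mat between -0.13 and 0.13 m and y of canister in the frame of mat between -0.06 and 0.06 m), for 0.2 s.
2. The insert stands pocket up on the middle of the bench block while the three containers are still on the mat (all of step 1 and horizontal distance between insert and block below 0.015 m and z of insert in the frame of block between 0.02 and 0.029 m and angle between insert's own z axis and vertical below 0.1 rad), for 0.2 s.
At the end, for the whole second after the job is handed in: The insert stands pocket up on the bench block, its centre within 15 mm of the block's centre; bottle, jar and canister stand upright in the tray, each within 15 mm of where it stood at the start; all at rest (horizontal distance between insert and block below 0.015 m and z of insert in the frame of block between 0.02 and 0.029 m and angle between each of insert, bottle, jar, canister's own z axis and vertical below 0.1 rad and linear speed of each of insert, bottle, jar, canister below 0.02 m/s and distance of each of bottle, jar, canister from where it was at the start of the episode below 0.015 m); the robot touches nothing.
It fails at once if A container is tipped over (angle between any of bottle, jar, canister's own z axis and vertical above 0.6 rad).
It fails at once if A bystander (oilstone or V-block) is moved by more than 30 mm (distance of any of oilstone, vblock from where it was at the start of the episode above 0.03 m).
It also fails if it takes over 144 s, if anything falls off the work surface, if the arm or the gripper's body presses on something with over 40 N, if the wrist force passes 120 N, or if a joint passes its speed limit or range.

## Working session

There is one attempt and no reset: what is moved stays moved. The work goes in short steps, Python scripts to look and compute and a shell command to move; the robot and the scene stay as the last step left them, time stands still between calls to the robot, and variables do not carry over. Pictures are saved under pics/ and viewed, about 12 in all and at most 16, crops included, and the job is handed in when it is done.

```bash
ls; mkdir -p pics; cat > h.py <<'E'
from rig import *
import numpy as np, cv2
def cloud(name):
    im,d=capture(name); p=camera_params(name); h,w=d.shape
    f=h/2/np.tan(np.radians(p["vfov"])/2)
    v,u=np.mgrid[0:h,0:w]
    x=(u-p["cx"])/f; y=(v-p["cy"])/f
    c=np.stack([x*d,-y*d,-d,np.ones_like(d)],-1)
    P=c@np.array(p["extrinsics"]).T
    P=P[...,:3]; P[d==0]=np.nan
    return im,d,P
E
python3 - <<'E'
from h import *
for n in("top","scene"):
    im,d,P=cloud(n); cv2.imwrite(f"pics/{n}0.png",im); np.savez(f"{n}0.npz",im=im,d=d,P=P); p=camera_params(n); print(n,p)
o=get_obs(); print(o)
E
```

```text
pics
top {'vfov': 45.04922597138425, 'cx': 316.97663729285017, 'cy': 195.3675023586821, 'extrinsics': array([[-0.02509007,  0.99017424, -0.13756983,  0.4515765 ],
       [-0.99948226, -0.027619  , -0.01650465,  0.00379706],
       [-0.02014202,  0.1370845 ,  0.99035455,  0.99178707],
       [ 0.        ,  0.        ,  0.        ,  1.        ]])}
scene {'vfov': 50.4863853969276, 'cx': 321.92406389889067, 'cy': 196.0049927825431, 'extrinsics': array([[ 0.64458435, -0.49396649,  0.58353074,  1.06165418],
       [ 0.76423741,  0.39507685, -0.5097602 , -0.4514542 ],
       [ 0.02126497,  0.77453947,  0.63216803,  0.57854475],
       [ 0.        ,  0.        ,  0.        ,  1.        ]])}
{'time': 0.1, 'qpos': array([-1.36759804e+00,  1.24467834e-01,  1.65153127e+00, -8.36592435e-06,
        1.36749450e+00, -8.25971616e-02]), 'joint_velocities': array([ 0.00013302, -0.00058121, -0.00368999, -0.00112486, -0.00044706,
        0.00194132]), 'effort': array([ 1.87355986e-04, -4.18881726e+01, -3.61096358e+01,  7.77505129e-02,
        4.61705332e-02, -5.55074826e-05]), 'tcp_pos': array([ 0.18310289, -0.62307422,  0.21349553]), 'orientation': array([[ 2.81921982e-01, -9.59437253e-01, -3.91641592e-04],
       [-9.59435461e-01, -2.81922215e-01,  1.86018385e-03],
       [-1.89514215e-03, -1.48671885e-04, -9.99998193e-01]]), 'wrist_force': array([-0.33802751,  0.09172624, -0.89376143]), 'wrist_torque': array([-0.01054098,  0.00577645, -0.00561852]), 'width': 1.0018196756105575}
```

View pics/top0.png

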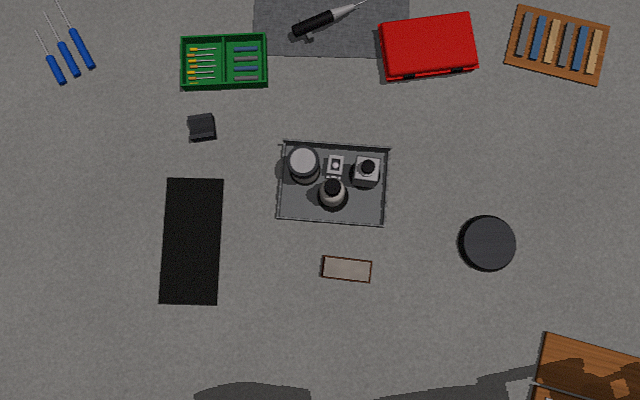

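View pics/scene0.png

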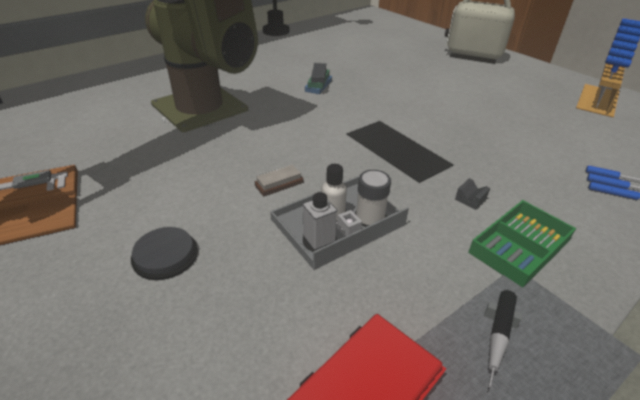

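The top view shows the jar (302,162), bottle (332,190), canister (367,169) and insert (335,165) in the tray. The mat is at (192,242) on the left, the block at (487,243) on the right, and the oilstone (347,269) and V-block (202,127) stand clear. The scene view agrees. Next I measure them from the depth.

```bash
python3 - <<'E'
import numpy as np, cv2
def L(n):
    z=np.load(n+"0.npz"); return z["im"],z["P"]
def rep(tag,P,m):
    m=m.astype(np.uint8); n,l,s,c=cv2.connectedComponentsWithStats(m)
    for i in range(1,n):
        if s[i,4]<12: continue
        q=P[l==i]; r=cv2.minAreaRect((q[:,:2]*1000).astype(np.float32)); cc,rr=cv2.minEnclosingCircle((q[:,:2]*1000).astype(np.float32))
        print(tag,"px",c[i].round(),"n",s[i,4],"z%.1f"%(np.median(q[:,2])*1000),"rect",np.round(r[0],1),np.round(r[1],1),round(r[2],1),"circ",np.round(cc,1),round(rr,1))
im,P=L("top"); z=P[...,2]; hsv=im.max(2)
print("floor z",np.nanmedian(z[300:330,240:300]), np.nanmedian(z[100:120,300:340]),np.nanmedian(z[240:260,400:440]))
R=np.zeros(z.shape,bool); R[135:230,272:395]=1
for a,b in((.085,.2),(.07,.085),(.028,.036)): rep(f"band{a}",P,R&(z>a)&(z<b))
rep("back rim",P,R&(z>.041)&(z<.05))
rep("tray all",P,R&(z>.012)&(z<.06))
B=np.zeros(z.shape,bool); B[200:290,440:530]=1; rep("block",P,B&(z>.02))
M=np.zeros(z.shape,bool); M[170:315,150:235]=1; rep("mat",P,M&(hsv<45)&(z<.012))
V=np.zeros(z.shape,bool); V[105:150,180:225]=1; rep("vb",P,V&(z>.015))
V=np.zeros(z.shape,bool); V[245:295,310:385]=1; rep("oil",P,V&(z>.015))
im,P=L("scene"); z=P[...,2]
R=(abs(P[...,0]-.55)<.2)&(abs(P[...,1])<.2)
for a,b in((.085,.2),(.07,.085),(.028,.036)): rep(f"S band{a}",P,R&(z>a)&(z<b))
c=cv2.imread("pics/top0.png")[135:230,265:400]; cv2.imwrite("pics/crop0.png",cv2.resize(c,None,fx=5,fy=5,interpolation=cv2.INTER_CUBIC))
E
```

```text
floor z -0.00043185887706731485 -5.792657659164924e-05 -0.00021822732833087777
band0.085 px [302. 161.] n 855 z100.9 rect [642.6  45.3] [60.6 60.9] 88.9 circ [643.   45.1] 31.0
band0.085 px [366. 168.] n 462 z88.7 rect [626.9 -76.5] [46.8 46.3] 80.4 circ [627.7 -76.9] 32.1
band0.085 px [332. 187.] n 259 z119.2 rect [588.4  -8.9] [30.9 30.3] 68.5 circ [589.1  -9.1] 16.1
band0.07 px [357. 163.] n 15 z83.6 rect [637.6 -59.8] [ 6.9 16. ] 43.0 circ [638.2 -59.3] 8.4
band0.07 px [376. 168.] n 14 z84.1 rect [627.1 -97. ] [ 7.7 11.5] 87.9 circ [627.1 -95.9] 6.4
band0.07 px [305. 176.] n 36 z78.1 rect [619.   41.9] [13.8 51.1] 8.9 circ [625.8  42.9] 25.6
band0.07 px [356. 172.] n 14 z83.5 rect [620.4 -54.9] [12.4  7.2] 35.4 circ [621.  -55.8] 6.3
band0.07 px [364. 180.] n 46 z82.4 rect [607.9 -72.1] [43.3  6.8] 80.7 circ [606.4 -71.9] 21.7
band0.07 px [331. 193.] n 240 z76.4 rect [589.2  -9.1] [48.2 47.2] 88.5 circ [589.   -9.1] 24.6
band0.028 px [310. 144.] n 64 z31.3 rect [691.9  31.4] [110.6   1.9] 83.9 circ [692.   31.3] 55.3
band0.028 px [373. 148.] n 16 z31.4 rect [678.1 -96.5] [28.3  1
[... 1760 characters left out ...]
  -5.2] 17.4
S band0.028 px [281. 171.] n 15 z28.3 rect [430.5 -22.7] [15.  18.6] 1.3 circ [430.2 -21.3] 10.8
S band0.028 px [340. 210.] n 25 z30.8 rect [612.1  -8.6] [ 5.2 23. ] 2.4 circ [610.1  -8.7] 11.5
S band0.028 px [370. 214.] n 85 z31.9 rect [653.9  31.8] [57.6 27.9] 42.9 circ [644.4  42. ] 28.8
S band0.028 px [349. 218.] n 68 z32.6 rect [642.2 -16.2] [20.3 22.1] 78.7 circ [642.3 -15.3] 13.1
S band0.028 px [359. 236.] n 287 z32.1 rect [689.2 -23.5] [218.4   4.1] 83.8 circ [689.1 -23.5] 109.2
S band0.028 px [348. 225.] n 80 z33.0 rect [651.3 -28.7] [48.3 23.1] 27.5 circ [646.  -18.5] 24.2
S band0.028 px [320. 235.] n 95 z31.6 rect [636.6 -90.4] [60.  30.1] 36.6 circ [628.2 -79.2] 30.0
```

View pics/crop0.png

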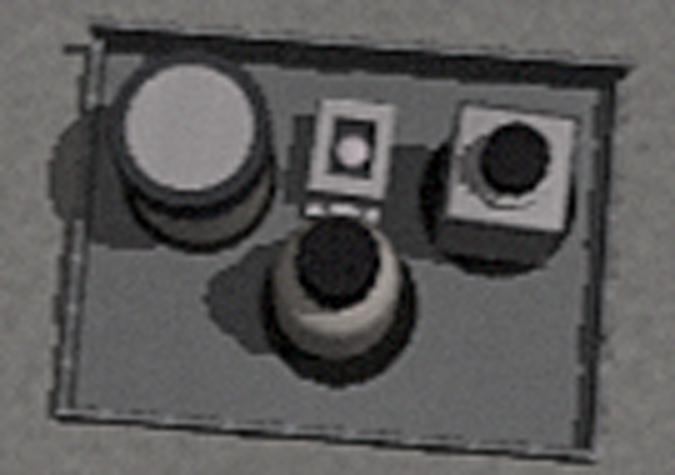

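The depth and the known sizes agree to about 1–2 mm between the two cameras. Positions in mm (x, y):

| Object | Position | Yaw |
|---|---|---|
| jar | (643, 44) | – |
| bottle | (589, -10) | – |
| canister | (627, -78) | about -10° |
| insert | (645, -17) | about -9° |
| mat | (504, 282) | -3° |
| block | (481, -319) | – |

One tool yaw of -99° suits all the grasps. I go to the bottle first.

```bash
python3 -m jog '{"slide":[[25,38,0],[25,38,0],[25,38,0],[25,38,0],[25,38,0],[25,38,0],[25,38,0],[25,38,0],[25,38,0],[25,38,0],[25,38,0],[25,38,0],[25,38,0],[25,38,0],[25,38,0],[25,38,0]],"spin":[-0.028,-0.028,-0.028,-0.028,-0.028,-0.028,-0.028,-0.028,-0.028,-0.028,-0.028,-0.028,-0.028,-0.028,-0.028,-0.028],"hand":[0.7,0.7,0.7,0.7,0.7,0.7,0.7,0.7,0.7,0.7,0.7,0.7,0.7,0.7,0.7,0.7]}' 20
```

```text
time: 2.1
tcp_pos: [0.5878, 0.0069, 0.2048]
orientation: [[-0.183, -0.983, -0.003], [-0.983, 0.183, 0.01], [-0.009, 0.005, -1.0]]
wrist_force: [1.0, -0.4, 0.3]
width: 0.697
```

```bash
python3 -m jog '{"slide":[[1,-17,0],[0,0,0],[0,0,-30],[0,0,-30]],"spin":[0,0,0,0],"hand":[0.7,0.7,0.7,0.7]}'
```

```text
time: 2.6
tcp_pos: [0.5903, -0.0096, 0.1452]
orientation: [[-0.181, -0.984, 0.0], [-0.983, 0.181, 0.01], [-0.01, 0.001, -1.0]]
wrist_force: [-0.0, 1.1, -0.1]
width: 0.701
```

```bash
python3 -m jog '{"slide":[[-1,0,-25],[0,0,-25],[0,0,-9],[0,0,0],[0,0,0],[0,0,0],[0,0,0],[0,0,0],[0,0,0]],"spin":[0,0,0,0,0,0,0,0,0],"hand":[0.7,0.7,0.7,0.7,0,0,0,0,0]}' 20
```

```text
time: 3.72
tcp_pos: [0.5876, -0.0131, 0.0859]
orientation: [[-0.187, -0.982, 0.001], [-0.982, 0.187, 0.011], [-0.011, 0.001, -1.0]]
wrist_force: [-0.1, 0.1, -0.8]
width: 0.316
```

```bash
python3 -m jog '{"slide":[[0,0,20],[0,0,35],[0,0,20],[-8,12,0],[-17,30,0],[-17,30,0],[-17,30,0],[-17,30,0],[-17,30,0],[-17,30,0],[-17,30,0],[-17,30,0],[-17,30,0],[-8,18,0],[-4,8,0],[0,0,0]],"spin":[0,0,0,0,0,0,0,0,0,0,0,0,0,0,0,0],"hand":[0,0,0,0,0,0,0,0,0,0,0,0,0,0,0,0]}' 20
```

```text
time: 5.72
tcp_pos: [0.3942, 0.3073, 0.1578]
orientation: [[-0.184, -0.983, -0.013], [-0.983, 0.184, 0.009], [-0.006, 0.014, -1.0]]
wrist_force: [0.1, 0.7, -1.0]
width: 0.315
```

```bash
python3 -m jog '{"slide":[[20,-15,0],[5,-5,0],[0,0,-30],[0,0,-25],[0,0,-10],[0,0,0]],"spin":[0,0,0,0,0,0],"hand":[0,0,0,0,0,0]}' 20
```

```text
time: 6.48
tcp_pos: [0.4202, 0.2844, 0.0916]
orientation: [[-0.189, -0.982, -0.013], [-0.982, 0.189, 0.009], [-0.007, 0.014, -1.0]]
wrist_force: [-0.5, -0.5, -1.1]
width: 0.315
```

```bash
python3 -m jog '{"slide":[[0,0,-5],[0,0,-3],[0,0,0]],"spin":[0,0,0],"hand":[0,0,0]}' 20
python3 -m jog '{"slide":[[0,0,0],[0,0,0],[0,0,0],[0,0,10],[0,0,30],[0,0,50],[0,0,30],[0,0,0]],"spin":[0,0,0,0,0,0,0,0],"hand":[0.6,0.6,0.6,0.6,0.6,0.8,0.8,0.8]}' 20
```

```text
time: 6.85
tcp_pos: [0.4216, 0.2851, 0.0855]
orientation: [[-0.189, -0.982, -0.01], [-0.982, 0.189, 0.011], [-0.009, 0.011, -1.0]]
wrist_force: [0.8, -0.4, -2.2]
width: 0.315
time: 7.85
tcp_pos: [0.4223, 0.2857, 0.2134]
orientation: [[-0.189, -0.982, -0.005], [-0.982, 0.189, 0.013], [-0.012, 0.008, -1.0]]
wrist_force: [-0.4, -0.4, 0.1]
width: 0.793
```

```bash
python3 -m jog '{"slide":[[25,-28,0],[25,-28,0],[25,-28,0],[25,-28,0],[25,-28,0],[25,-28,0],[25,-28,0],[20,-22,0],[10,-12,0],[0,0,0]],"spin":[0,0,0,0,0,0,0,0,0,0],"hand":[0.85,0.85,0.85,0.85,0.85,0.85,0.85,0.85,0.85,0.85]}' 20
python3 - <<'E'
from h import *
im,d,P=cloud("scene"); z=P[...,2]
for a,x,y,t in((.085,.42,.285,"bottle"),(.085,.643,.044,"jar"),(.081,.627,-.078,"can"),(.028,.645,-.017,"ins")):
    m=(abs(P[...,0]-x)<.042)&(abs(P[...,1]-y)<.042)&(z>a)&(z<.122 if a>.05 else z<.042)
    print(t,m.sum(),np.round(P[m].min(0)*1000),np.round(P[m].max(0)*1000))
cv2.imwrite("pics/s1.png",im[100:300,200:500].repeat(2,0).repeat(2,1))
E
```

```text
time: 9.1
tcp_pos: [0.6254, 0.0474, 0.1964]
orientation: [[-0.187, -0.982, -0.027], [-0.982, 0.187, 0.012], [-0.007, 0.029, -1.0]]
wrist_force: [-0.9, 0.3, -0.6]
width: 0.85
bottle 177 [408. 268.  85.] [439. 297. 119.]
jar 699 [611.  13.  85.] [674.  74. 103.]
can 557 [ 599. -105.   81.] [653. -53. 112.]
ins 411 [624. -59.  28.] [687.  25.  42.]
```

View pics/s1.png

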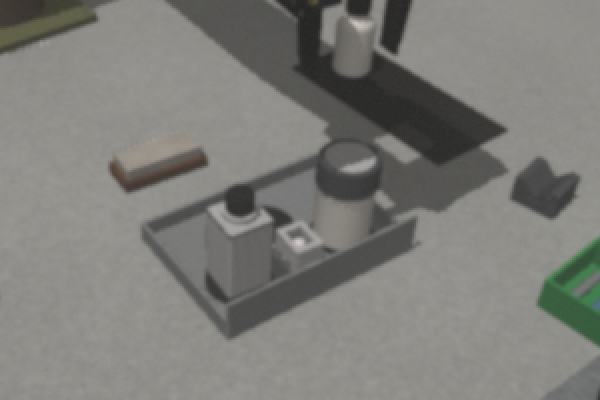

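The bottle stands upright on the mat, top middle at (352,45) in the crop. The jar, insert and canister are undisturbed in the tray. The gripper is above the jar, which is at (642,44).

```bash
python3 -m jog '{"slide":[[17,-4,0],[0,0,0],[0,0,-30],[0,0,-30],[0,0,0]],"spin":[0,0,0,0,0],"hand":[0.85,0.85,0.85,0.85,0.85]}' 25
```

```text
time: 9.78
tcp_pos: [0.6382, 0.049, 0.1359]
orientation: [[-0.181, -0.983, -0.028], [-0.983, 0.181, 0.014], [-0.008, 0.031, -0.999]]
wrist_force: [0.5, -0.4, -0.2]
width: 0.853
```

```bash
python3 -m jog '{"slide":[[5,-5,0],[0,0,0],[0,0,-25],[0,0,-25],[0,0,-12],[0,0,0]],"spin":[0,0,0,0,0,0],"hand":[0.85,0.85,0.85,0.85,0.85,0.85]}' 25
```

```text
time: 10.52
tcp_pos: [0.6482, 0.0443, 0.0821]
orientation: [[-0.18, -0.983, -0.015], [-0.984, 0.18, 0.014], [-0.011, 0.017, -1.0]]
wrist_force: [0.6, -0.1, -0.2]
width: 0.848
```

```bash
python3 -m jog '{"slide":[[-4,0,-6],[0,0,-5],[0,0,0],[0,0,0],[0,0,0],[0,0,0],[0,0,0]],"spin":[0,0,0,0,0,0,0],"hand":[0.85,0.85,0.85,0,0,0,0]}' 25
```

```text
time: 11.4
tcp_pos: [0.6461, 0.0443, 0.074]
orientation: [[-0.18, -0.984, -0.009], [-0.984, 0.18, 0.014], [-0.012, 0.012, -1.0]]
wrist_force: [-0.3, 0.3, -1.1]
width: 0.641
```

```bash
python3 -m jog '{"slide":[[0,0,20],[0,0,30],[0,0,30],[0,0,10],[-8,14,0],[-15,26,0],[-15,26,0],[-15,26,0],[-15,26,0],[-15,26,0],[-15,26,0],[-15,26,0],[-12,20,0],[-6,10,0],[0,0,0],[0,0,0]],"spin":[0,0,0,0,0,0,0,0,0,0,0,0,0,0,0,0],"hand":[0,0,0,0,0,0,0,0,0,0,0,0,0,0,0,0]}' 25
```

```text
time: 13.4
tcp_pos: [0.4943, 0.2809, 0.1526]
orientation: [[-0.177, -0.983, -0.036], [-0.984, 0.177, 0.01], [-0.003, 0.037, -0.999]]
wrist_force: [0.0, -0.4, -1.6]
width: 0.642
```

```bash
python3 -m jog '{"slide":[[12,0,0],[4,0,0],[0,0,-25],[0,0,-25],[0,0,-15],[0,0,0]],"spin":[0,0,0,0,0,0],"hand":[0,0,0,0,0,0]}' 25
```

```text
time: 14.15
tcp_pos: [0.5158, 0.2785, 0.0872]
orientation: [[-0.183, -0.983, -0.033], [-0.983, 0.183, 0.011], [-0.005, 0.034, -0.999]]
wrist_force: [0.7, -0.3, -2.0]
width: 0.64
```

```bash
python3 -m jog '{"slide":[[-7,2,-6],[0,0,-4],[0,0,-3],[0,0,0]],"spin":[0,0,0,0],"hand":[0,0,0,0]}' 25
```

```text
time: 14.65
tcp_pos: [0.51, 0.2814, 0.0761]
orientation: [[-0.183, -0.983, -0.029], [-0.983, 0.182, 0.012], [-0.007, 0.031, -1.0]]
wrist_force: [0.5, 0.1, -1.5]
width: 0.644
```

```bash
python3 -m jog '{"slide":[[0,0,-3],[0,0,-1],[0,0,0]],"spin":[0,0,0],"hand":[0,0,0]}' 25
python3 -m jog '{"slide":[[0,0,0],[0,0,0],[0,0,0],[0,0,10],[0,0,30],[0,0,50],[0,0,30],[0,0,0]],"spin":[0,0,0,0,0,0,0,0],"hand":[0.85,0.85,0.85,0.85,0.85,0.85,0.85,0.85]}' 20
```

```text
time: 15.02
tcp_pos: [0.5105, 0.2815, 0.0725]
orientation: [[-0.183, -0.983, -0.028], [-0.983, 0.182, 0.013], [-0.008, 0.03, -1.0]]
wrist_force: [0.4, -0.6, -2.0]
width: 0.643
time: 16.02
tcp_pos: [0.5113, 0.2819, 0.2002]
orientation: [[-0.183, -0.983, -0.024], [-0.983, 0.182, 0.015], [-0.01, 0.026, -1.0]]
wrist_force: [-0.3, 0.1, -0.7]
width: 0.851
```

```bash
python3 -m jog '{"slide":[[5,-18,0],[11,-33,0],[11,-33,0],[11,-33,0],[11,-33,0],[11,-33,0],[11,-33,0],[11,-33,0],[11,-33,0],[11,-33,0],[8,-23,0],[5,-13,0],[0,-5,0],[0,0,0]],"spin":[0,0,0,0,0,0,0,0,0,0,0,0,0,0],"hand":[0.75,0.75,0.75,0.75,0.75,0.75,0.75,0.75,0.75,0.75,0.75,0.75,0.75,0.75]}' 25
```

```text
time: 17.77
tcp_pos: [0.6176, -0.0979, 0.1735]
orientation: [[-0.187, -0.98, -0.063], [-0.982, 0.186, 0.012], [0.0, 0.064, -0.998]]
wrist_force: [1.4, 0.6, 0.5]
width: 0.75
```

```bash
python3 -m jog '{"slide":[[8,14,0],[1,5,0],[0,0,0],[0,0,-20],[0,0,-20],[0,0,0]],"spin":[0,0,0,0,0,0],"hand":[0.75,0.75,0.75,0.75,0.75,0.75]}' 25
```

```text
time: 18.52
tcp_pos: [0.6261, -0.0743, 0.13]
orientation: [[-0.183, -0.981, -0.064], [-0.983, 0.182, 0.013], [-0.001, 0.066, -0.998]]
wrist_force: [0.2, -0.4, -0.4]
width: 0.748
```

```bash
python3 -m jog '{"slide":[[0,-3,-20],[0,0,-20],[0,0,-20],[0,0,-8],[0,0,0]],"spin":[0,0,0,0,0],"hand":[0.75,0.75,0.75,0.75,0.75]}' 25
```

```text
time: 19.15
tcp_pos: [0.625, -0.078, 0.0556]
orientation: [[-0.184, -0.981, -0.067], [-0.983, 0.183, 0.013], [-0.0, 0.068, -0.998]]
wrist_force: [0.2, -0.3, -0.2]
width: 0.754
```

```bash
python3 -m jog '{"slide":[[0,0,0],[0,0,0],[0,0,0],[0,0,0],[0,0,0]],"spin":[0,0,0,0,0],"hand":[0,0,0,0,0]}' 30
python3 -m jog '{"slide":[[0,0,10],[0,0,20],[0,0,20],[0,0,20],[0,0,20],[0,0,20],[0,0,20],[0,0,0]],"spin":[0,0,0,0,0,0,0,0],"hand":[0,0,0,0,0,0,0,0]}' 30
```

```text
time: 19.77
tcp_pos: [0.6265, -0.078, 0.0578]
orientation: [[-0.184, -0.981, -0.063], [-0.983, 0.183, 0.012], [-0.001, 0.064, -0.998]]
wrist_force: [-0.4, 0.2, -0.8]
width: 0.481
time: 20.78
tcp_pos: [0.6272, -0.0782, 0.2001]
orientation: [[-0.184, -0.981, -0.058], [-0.983, 0.183, 0.011], [-0.0, 0.059, -0.998]]
wrist_force: [-0.4, -0.1, -1.2]
width: 0.481
```

```bash
python3 -m jog '{"slide":[[-1,12,0],[-3,25,1],[-3,25,1],[-3,25,1],[-3,25,1],[-3,25,1],[-3,25,1],[-3,25,1],[-3,25,1],[-3,25,1],[-3,25,1],[-3,25,1],[-2,20,0],[0,12,0],[0,6,0],[0,0,0]],"spin":[0,0,0,0,0,0,0,0,0,0,0,0,0,0,0,0],"hand":[0,0,0,0,0,0,0,0,0,0,0,0,0,0,0,0]}' 30
```

```text
time: 22.78
tcp_pos: [0.5758, 0.2654, 0.1897]
orientation: [[-0.18, -0.979, -0.094], [-0.984, 0.18, 0.011], [0.007, 0.095, -0.995]]
wrist_force: [0.1, -0.3, -2.9]
width: 0.479
```

```bash
python3 -m jog '{"slide":[[10,8,0],[4,3,0],[0,0,-20],[0,0,-25],[0,0,-25],[0,0,-25],[0,0,-15],[0,0,0]],"spin":[0,0,0,0,0,0,0,0],"hand":[0,0,0,0,0,0,0,0]}' 30
```

```text
time: 23.78
tcp_pos: [0.5894, 0.2736, 0.07]
orientation: [[-0.184, -0.978, -0.099], [-0.983, 0.184, 0.008], [0.01, 0.099, -0.995]]
wrist_force: [-0.6, 0.6, -1.2]
width: 0.481
```

```bash
python3 -m jog '{"slide":[[0,0,-6],[0,0,-4],[0,0,-2],[0,0,0]],"spin":[0,0,0,0],"hand":[0,0,0,0]}' 30
```

```text
time: 24.28
tcp_pos: [0.5914, 0.2742, 0.0602]
orientation: [[-0.184, -0.978, -0.094], [-0.983, 0.184, 0.01], [0.008, 0.094, -0.996]]
wrist_force: [-0.0, 1.1, -0.7]
width: 0.484
```

```bash
python3 -m jog '{"slide":[[0,0,-3],[0,0,-1],[0,0,0]],"spin":[0,0,0],"hand":[0,0,0]}' 30
python3 -m jog '{"slide":[[0,0,0],[0,0,0],[0,0,0],[0,0,15],[0,0,30],[0,0,40],[0,0,30],[0,0,0]],"spin":[0,0,0,0,0,0,0,0],"hand":[0.75,0.75,0.75,0.75,0.75,0.75,0.75,0.75]}' 20
```

```text
time: 24.65
tcp_pos: [0.5919, 0.2744, 0.0569]
orientation: [[-0.184, -0.979, -0.093], [-0.983, 0.183, 0.01], [0.007, 0.093, -0.996]]
wrist_force: [0.1, -0.3, -2.6]
width: 0.483
time: 25.65
tcp_pos: [0.5934, 0.275, 0.1817]
orientation: [[-0.184, -0.979, -0.086], [-0.983, 0.183, 0.013], [0.003, 0.087, -0.996]]
wrist_force: [0.1, -0.0, -0.7]
width: 0.755
```

```bash
python3 -m jog '{"slide":[[18,-20,0],[20,-25,0],[20,-25,0],[20,-25,0],[17,-25,0],[5,-25,0],[-5,-25,0],[-8,-25,0],[-10,-25,0],[-10,-25,0],[-7,-20,0],[-4,-12,0],[-2,-5,0],[0,0,0]],"spin":[0,0,0,0,0,0,0,0,0,0,0,0,0,0],"hand":[0.6,0.6,0.6,0.6,0.6,0.6,0.6,0.6,0.6,0.6,0.6,0.6,0.6,0.6]}' 30
```

```text
time: 27.4
tcp_pos: [0.6439, -0.0304, 0.1627]
orientation: [[-0.188, -0.976, -0.11], [-0.982, 0.189, 0.008], [0.013, 0.11, -0.994]]
wrist_force: [-0.2, 0.9, -0.2]
width: 0.598
```

```bash
python3 - <<'E'
from h import *
im,d,P=cloud("scene"); z=P[...,2]
for a,x,y,t in((.088,.42,.285,"bottle"),(.088,.508,.282,"jar"),(.08,.592,.275,"can")):
    m=(abs(P[...,0]-x)<.04)&(abs(P[...,1]-y)<.045)&(z>a)&(z<.122)
    print(t,m.sum(),np.round(np.nanmin(P[m],0)*1000),np.round(np.nanmax(P[m],0)*1000))
m=(abs(P[...,0]-.645)<.045)&(abs(P[...,1]+.017)<.045)&(z>.029)&(z<.042)&(P[...,0]<.68)
r=cv2.minAreaRect((P[m][:,:2]*1000).astype(np.float32)); print("ins",m.sum(),r,z[m].max())
print(get_obs()["tcp_pos"])
cv2.imwrite("pics/s2.png",im[80:300,200:500].repeat(2,0).repeat(2,1))
E
```

```text
Traceback (most recent call last):
ValueError: zero-size array to reduction operation fmin which has no identity
```

```bash
cat > chk.py <<'E'
from h import *
import sys
for n in("top","scene"):
    im,d,P=cloud(n); z=P[...,2]; cv2.imwrite(f"pics/{n}_{sys.argv[1]}.png",im)
    for a,x,y,t in((.088,.42,.285,"bottle"),(.088,.508,.282,"jar"),(.08,.592,.275,"can"),(.088,.589,-.01,"bottle home"),(.088,.643,.044,"jar home"),(.08,.627,-.078,"can home"),(.05,.481,-.319,"insert on block")):
        m=(abs(P[...,0]-x)<.043)&(abs(P[...,1]-y)<.043)&(z>a)&(z<.122)
        if m.sum()>20: print(n,t,m.sum(),np.round(cv2.minAreaRect((P[m][:,:2]*1000).astype(np.float32))[:3],1) if 0 else [np.round(v,1) for v in cv2.minAreaRect((P[m][:,:2]*1000).astype(np.float32))],"ztop",round(float(np.nanpercentile(z[m],98)*1000)))
    m=(abs(P[...,0]-.645)<.045)&(abs(P[...,1]+.017)<.04)&(z>.031)&(z<.042)&(P[...,0]<.675)
    if m.sum()>20: print(n,"ins",m.sum(),[np.round(v,1) for v in cv2.minAreaRect((P[m][:,:2]*1000).astype(np.float32))])
E
python3 chk.py 2
```

```text
top bottle 314 [array([422. , 285.9]), array([30.8, 30.7]), np.float64(88.9)] ztop 120
top jar 885 [array([507., 282.]), array([61.5, 59.7]), np.float64(88.9)] ztop 102
top can 589 [array([590.8, 274.5]), array([48.8, 47.2]), np.float64(79.7)] ztop 110
scene jar 34 [array([532.9, 285.9]), array([ 8.6, 23.9]), np.float64(24.2)] ztop 99
scene can 312 [array([590.9, 273.1]), array([49.9, 50.1]), np.float64(84.1)] ztop 108
scene ins 242 [array([646. , -18.6]), array([31.1, 39.9]), np.float64(81.5)]
```

View pics/scene_2.png

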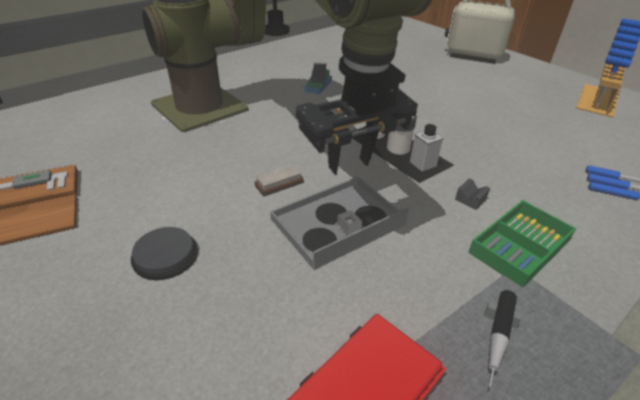

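All three containers stand on the mat, and top-view depth puts them at (422,286), (507,282) and (591,275). The insert, at (348,222) in the scene picture, is free in the tray at (646,-18). The tool has leaned about 6° around the jaw axis, which does no harm here, so I go for the insert.

```bash
python3 -m jog '{"slide":[[1,10,0],[0,3,0],[0,0,-15],[0,0,-20],[0,0,-20],[0,0,-20],[0,0,-15],[0,0,0]],"spin":[0.03,0.01,0,0,0,0,0,0],"hand":[0.6,0.6,0.6,0.6,0.6,0.6,0.6,0.6]}' 30
```

```text
time: 28.55
tcp_pos: [0.6431, -0.0142, 0.0632]
orientation: [[-0.143, -0.983, -0.116], [-0.99, 0.144, 0.004], [0.013, 0.115, -0.993]]
wrist_force: [-0.1, -0.1, -0.0]
width: 0.601
```

```bash
python3 -m jog '{"slide":[[0,-3,-15],[0,0,-15],[0,0,-12],[0,0,-7],[0,0,0]],"spin":[0,0,0,0,0],"hand":[0.6,0.6,0.6,0.6,0.6]}' 30
```

```text
time: 29.18
tcp_pos: [0.6441, -0.0177, 0.0121]
orientation: [[-0.143, -0.983, -0.113], [-0.99, 0.144, 0.004], [0.013, 0.113, -0.994]]
wrist_force: [-0.5, -0.4, 0.4]
width: 0.598
```

```bash
python3 -m jog '{"slide":[[0,0,0],[0,0,0],[0,0,0],[0,0,0],[0,0,0],[0,0,0]],"spin":[0,0,0,0,0,0],"hand":[0,0,0,0,0,0]}' 40
python3 -m jog '{"slide":[[0,0,10],[0,0,20],[0,0,25],[0,0,25],[0,0,25],[0,0,25],[0,0,0]],"spin":[0,0,0,0,0,0,0],"hand":[0,0,0,0,0,0,0]}' 40
```

```text
time: 29.92
tcp_pos: [0.6453, -0.0177, 0.0136]
orientation: [[-0.143, -0.984, -0.11], [-0.99, 0.144, 0.003], [0.012, 0.109, -0.994]]
wrist_force: [-0.2, 0.0, -0.9]
width: 0.312
time: 30.8
tcp_pos: [0.6442, -0.0176, 0.1533]
orientation: [[-0.143, -0.984, -0.108], [-0.99, 0.144, 0.003], [0.012, 0.108, -0.994]]
wrist_force: [0.1, -0.4, -3.0]
width: 0.308
```

```bash
python3 -m jog '{"slide":[[-5,-8,0],[-8,-16,0],[-8,-16,0],[-8,-16,0],[-8,-16,0],[-8,-16,0],[-8,-16,0],[-8,-16,0],[-8,-16,0],[-8,-16,0],[-8,-16,0],[-8,-16,0],[-8,-16,0],[-8,-16,0],[-8,-16,0],[-8,-16,0],[-8,-16,0],[-8,-16,0],[-8,-16,0],[0,0,0]],"spin":[0,0,0,0,0,0,0,0,0,0,0,0,0,0,0,0,0,0,0,0],"hand":[0,0,0,0,0,0,0,0,0,0,0,0,0,0,0,0,0,0,0,0]}' 40
```

```text
time: 33.3
tcp_pos: [0.481, -0.3358, 0.1493]
orientation: [[-0.146, -0.983, -0.115], [-0.989, 0.146, 0.003], [0.013, 0.114, -0.993]]
wrist_force: [-0.2, -0.2, -2.7]
width: 0.317
```

```bash
python3 -m jog '{"slide":[[0,10,0],[0,5,0],[0,2,-15],[0,0,-20],[0,0,-20],[0,0,-20],[0,0,-15],[0,0,-8],[0,0,0]],"spin":[0,0,0,0,0,0,0,0,0],"hand":[0,0,0,0,0,0,0,0,0]}' 40
```

```text
time: 34.42
tcp_pos: [0.4801, -0.3146, 0.0415]
orientation: [[-0.143, -0.983, -0.118], [-0.99, 0.143, 0.007], [0.01, 0.118, -0.993]]
wrist_force: [0.2, -0.4, -2.3]
width: 0.314
```

```bash
python3 -m jog '{"slide":[[0,-4,-3],[0,0,-2],[0,0,-1],[0,0,0]],"spin":[0,0,0,0],"hand":[0,0,0,0]}' 40
```

```text
time: 34.92
tcp_pos: [0.4817, -0.3203, 0.0376]
orientation: [[-0.144, -0.983, -0.115], [-0.99, 0.144, 0.004], [0.012, 0.114, -0.993]]
wrist_force: [-0.2, 0.7, -3.0]
width: 0.318
```

```bash
python3 -m jog '{"slide":[[0,1,-2],[0,0,-1],[0,0,0]],"spin":[0,0,0],"hand":[0,0,0]}' 40
```

```text
time: 35.3
tcp_pos: [0.4818, -0.3192, 0.0348]
orientation: [[-0.143, -0.983, -0.114], [-0.99, 0.144, 0.004], [0.013, 0.113, -0.993]]
wrist_force: [0.4, 0.2, -3.2]
width: 0.316
```

```bash
python3 -m jog '{"slide":[[0,0,-1],[0,0,-1],[0,0,0]],"spin":[0,0,0],"hand":[0,0,0]}' 40
python3 -m jog '{"slide":[[0,0,0],[0,0,0],[0,0,0],[0,0,15],[0,0,25],[0,0,40],[0,0,40],[0,0,30],[0,0,0]],"spin":[0,0,0,0,0,0,0,0,0],"hand":[0.6,0.6,0.6,0.6,0.6,0.6,0.6,0.6,0.6]}' 20
```

```text
time: 35.67
tcp_pos: [0.4822, -0.3195, 0.0347]
orientation: [[-0.143, -0.983, -0.114], [-0.99, 0.144, 0.004], [0.013, 0.113, -0.993]]
wrist_force: [0.3, 0.7, -2.7]
width: 0.315
time: 36.8
tcp_pos: [0.4834, -0.3204, 0.1949]
orientation: [[-0.143, -0.984, -0.108], [-0.99, 0.144, -0.001], [0.017, 0.106, -0.994]]
wrist_force: [-0.2, -0.2, -0.7]
width: 0.603
```

```bash
python3 - <<'E'
from h import *
for n in("top","scene"):
    im,d,P=cloud(n); z=P[...,2]
    m=(abs(P[...,0]-.481)<.04)&(abs(P[...,1]+.319)<.04)&(z>.03)&(z<.075)
    q=P[m]; print(n,m.sum(),[np.round(v,1) for v in cv2.minAreaRect((q[:,:2]*1000).astype(np.float32))],[round(float(v)*1000,1) for v in np.percentile(q[:,2],[5,50,90,98])])
cv2.imwrite("pics/s3.png",im[200:300,90:240].repeat(4,0).repeat(4,1))
E
```

```text
top 288 [array([ 474.9, -314.5]), array([40.6, 63. ]), np.float64(66.1)] [32.8, 49.8, 59.5, 61.1]
scene 554 [array([ 484.8, -320.4]), array([30. , 49.6]), np.float64(81.5)] [33.4, 52.5, 59.1, 60.2]
```

View pics/s3.png

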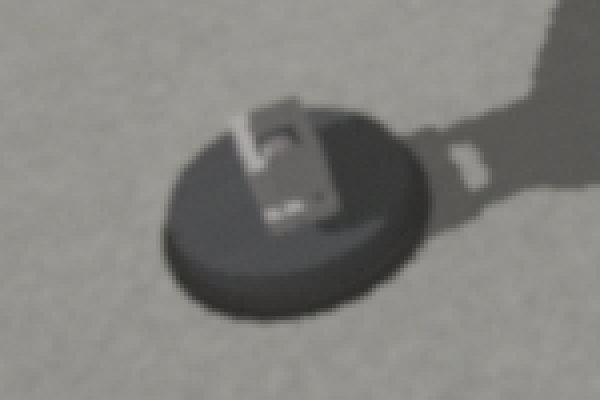

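The insert sits pocket up, centred in the picture at (290,165). Depth puts it at (485,-320) with its top at 59 mm and level, about 4 mm from the block's centre. Now the containers go back, canister first. I use slower rows, because fast sweeps increase the lean.

```bash
python3 -m jog '{"slide":[[2,10,0],[4,20,0],[4,20,0],[4,20,0],[4,20,0],[4,20,0],[4,20,0],[4,20,0],[4,20,0],[4,20,0],[4,20,0],[4,20,0],[4,20,0],[4,20,0],[4,20,0],[4,20,0],[4,20,0],[4,20,0],[4,20,0],[4,20,0]],"spin":[0,0,0,0,0,0,0,0,0,0,0,0,0,0,0,0,0,0,0,0],"hand":[0.75,0.75,0.75,0.75,0.75,0.75,0.75,0.75,0.75,0.75,0.75,0.75,0.75,0.75,0.75,0.75,0.75,0.75,0.75,0.75]}' 25
```

```text
time: 39.4
tcp_pos: [0.5607, 0.1028, 0.1874]
orientation: [[-0.139, -0.983, -0.116], [-0.99, 0.139, 0.008], [0.008, 0.116, -0.993]]
wrist_force: [0.2, -0.0, 0.4]
width: 0.753
```

```bash
python3 -m jog '{"slide":[[3,18,0],[3,18,0],[3,18,0],[3,18,0],[3,18,0],[3,18,0],[3,18,0],[3,15,0],[2,10,0],[1,5,0],[0,0,0]],"spin":[-0.02,0,0,0,0,0,0,0,0,0,0],"hand":[0.75,0.75,0.75,0.75,0.75,0.75,0.75,0.75,0.75,0.75,0.75]}' 25
```

```text
time: 40.78
tcp_pos: [0.5897, 0.2713, 0.1869]
orientation: [[-0.157, -0.981, -0.116], [-0.988, 0.157, 0.009], [0.009, 0.116, -0.993]]
wrist_force: [-0.2, 0.8, 0.3]
width: 0.749
```

```bash
python3 -m jog '{"slide":[[0,3,-15],[0,0,-20],[0,0,-20],[0,0,-20],[0,0,-20],[0,0,-15],[0,0,-10],[0,0,0]],"spin":[-0.02,0,0,0,0,0,0,0],"hand":[0.75,0.75,0.75,0.75,0.75,0.75,0.75,0.75]}' 25
```

```text
time: 41.78
tcp_pos: [0.5875, 0.2723, 0.0554]
orientation: [[-0.18, -0.976, -0.121], [-0.984, 0.18, 0.01], [0.012, 0.121, -0.993]]
wrist_force: [0.3, 0.4, 0.7]
width: 0.746
```

```bash
python3 -m jog '{"slide":[[1,2,0],[0,0,0],[0,0,0],[0,0,0],[0,0,0],[0,0,0]],"spin":[0,0,0,0,0,0],"hand":[0.75,0,0,0,0,0]}' 30
python3 -m jog '{"slide":[[0,0,10],[0,0,20],[0,0,20],[0,0,20],[0,0,20],[0,0,20],[0,0,20],[0,0,0]],"spin":[0,0,0,0,0,0,0,0],"hand":[0,0,0,0,0,0,0,0]}' 30
```

```text
time: 42.52
tcp_pos: [0.5906, 0.2751, 0.0585]
orientation: [[-0.18, -0.977, -0.116], [-0.984, 0.18, 0.012], [0.01, 0.116, -0.993]]
wrist_force: [0.4, 0.0, -0.9]
width: 0.482
time: 43.52
tcp_pos: [0.5909, 0.2753, 0.2002]
orientation: [[-0.18, -0.977, -0.112], [-0.984, 0.179, 0.013], [0.008, 0.113, -0.994]]
wrist_force: [-0.3, -0.6, -1.4]
width: 0.485
```

```bash
python3 -m jog '{"slide":[[1,-10,0],[2,-19,0],[2,-19,0],[2,-19,0],[2,-19,0],[2,-19,0],[2,-19,0],[2,-19,0],[2,-19,0],[2,-19,0],[2,-19,0],[2,-19,0],[2,-19,0],[2,-19,0],[2,-19,0],[2,-19,0],[2,-19,0],[2,-16,0],[1,-8,0],[0,0,0]],"spin":[0,0,0,0,0,0,0,0,0,0,0,0,0,0,0,0,0,0,0,0],"hand":[0,0,0,0,0,0,0,0,0,0,0,0,0,0,0,0,0,0,0,0]}' 30
```

```text
time: 46.02
tcp_pos: [0.6274, -0.0894, 0.196]
orientation: [[-0.182, -0.976, -0.118], [-0.983, 0.182, 0.011], [0.011, 0.118, -0.993]]
wrist_force: [0.0, 0.0, -2.3]
width: 0.482
```

```bash
python3 -m jog '{"slide":[[0,8,0],[0,4,-15],[0,0,-20],[0,0,-20],[0,0,-20],[0,0,-20],[0,0,-15],[0,0,-10],[0,0,0]],"spin":[0,0,0,0,0,0,0,0,0],"hand":[0,0,0,0,0,0,0,0,0]}' 30
```

```text
time: 47.15
tcp_pos: [0.6251, -0.0741, 0.0644]
orientation: [[-0.18, -0.976, -0.123], [-0.984, 0.18, 0.012], [0.01, 0.123, -0.992]]
wrist_force: [0.1, -0.1, -2.7]
width: 0.487
```

```bash
python3 -m jog '{"slide":[[1,-3,-2],[0,0,-2],[0,0,-1],[0,0,0]],"spin":[0,0,0,0],"hand":[0,0,0,0]}' 30
python3 -m jog '{"slide":[[0,0,0],[0,0,0],[0,0,0],[0,0,15],[0,0,30],[0,0,30],[0,0,30],[0,0,25],[0,0,0]],"spin":[0,0,0,0,0,0,0,0,0],"hand":[0.75,0.75,0.75,0.75,0.75,0.75,0.75,0.75,0.75]}' 20
```

```text
time: 47.65
tcp_pos: [0.6282, -0.0778, 0.0619]
orientation: [[-0.18, -0.977, -0.118], [-0.984, 0.18, 0.011], [0.01, 0.118, -0.993]]
wrist_force: [0.2, 0.9, -2.5]
width: 0.482
time: 48.78
tcp_pos: [0.6301, -0.078, 0.2042]
orientation: [[-0.18, -0.978, -0.11], [-0.984, 0.18, 0.01], [0.01, 0.11, -0.994]]
wrist_force: [0.3, 0.1, 0.3]
width: 0.749
```

```bash
python3 -m jog '{"slide":[[-4,10,0],[-7,19,0],[-7,19,0],[-7,19,0],[-7,19,0],[-7,19,0],[-7,19,0],[-7,19,0],[-7,19,0],[-7,19,0],[-7,19,0],[-7,19,0],[-6,19,0],[-6,19,0],[-6,19,0],[-6,19,0],[-6,19,0],[-6,19,0],[-3,10,0],[0,0,0]],"spin":[0,0,0,0,0,0,0,0,0,0,0,0,0,0,0,0,0,0,0,0],"hand":[0.85,0.85,0.85,0.85,0.85,0.85,0.85,0.85,0.85,0.85,0.85,0.85,0.85,0.85,0.85,0.85,0.85,0.85,0.85,0.85]}' 25
```

```text
time: 51.28
tcp_pos: [0.4983, 0.2913, 0.1998]
orientation: [[-0.177, -0.977, -0.116], [-0.984, 0.177, 0.011], [0.01, 0.116, -0.993]]
wrist_force: [0.4, 0.2, -0.2]
width: 0.848
```

```bash
python3 chk.py 4
```

```text
top bottle 315 [array([422.4, 285.5]), array([30.1, 30.9]), np.float64(65.7)] ztop 121
top jar 126 [array([501.8, 257.2]), array([10. , 45.3]), np.float64(79.7)] ztop 102
top can home 595 [array([628.5, -78.2]), array([47. , 47.6]), np.float64(79.1)] ztop 112
top insert on block 311 [array([ 483.5, -319.1]), array([31.3, 38.1]), np.float64(81.0)] ztop 62
scene bottle 195 [array([423.6, 283.6]), array([31.9, 31.6]), np.float64(42.4)] ztop 119
scene jar 350 [array([506.8, 279.7]), array([61.3, 61.6]), np.float64(72.1)] ztop 100
scene can home 576 [array([627.8, -79.4]), array([47.9, 48.7]), np.float64(79.4)] ztop 111
scene insert on block 320 [array([ 482.8, -320.2]), array([29.9, 41. ]), np.float64(81.7)] ztop 60
```

View pics/scene_4.png

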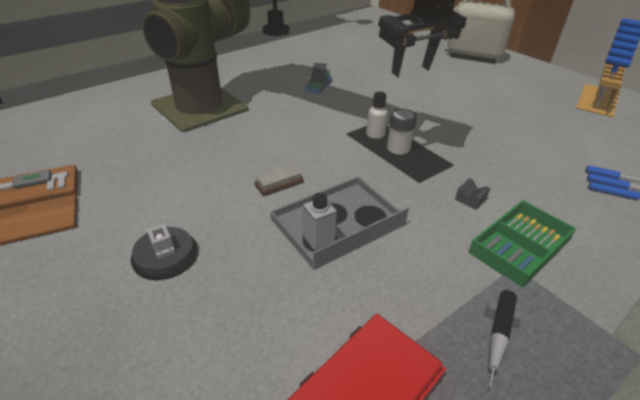

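The picture shows the canister back at (320,222), the insert on the block at (160,240), and the bottle and jar on the mat. The depth figures put the canister within 2 mm of its start. The jar is next.

```bash
python3 -m jog '{"slide":[[5,-7,0],[2,-3,-15],[0,0,-20],[0,0,-20],[0,0,-20],[0,0,-20],[0,0,-15],[0,0,-10],[0,0,0]],"spin":[0,0,0,0,0,0,0,0,0],"hand":[0.85,0.85,0.85,0.85,0.85,0.85,0.85,0.85,0.85]}' 25
```

```text
time: 52.5
tcp_pos: [0.5046, 0.2773, 0.0684]
orientation: [[-0.181, -0.976, -0.121], [-0.983, 0.181, 0.009], [0.013, 0.121, -0.993]]
wrist_force: [0.2, -0.1, 0.4]
width: 0.849
```

```bash
python3 -m jog '{"slide":[[0,3,1],[0,0,0],[0,0,0],[0,0,0],[0,0,0],[0,0,0]],"spin":[0,0,0,0,0,0],"hand":[0.85,0,0,0,0,0]}' 30
python3 -m jog '{"slide":[[0,0,10],[0,0,20],[0,0,20],[0,0,20],[0,0,20],[0,0,20],[0,0,20],[0,0,0]],"spin":[0,0,0,0,0,0,0,0],"hand":[0,0,0,0,0,0,0,0]}' 30
```

```text
time: 53.25
tcp_pos: [0.5064, 0.2814, 0.0721]
orientation: [[-0.181, -0.977, -0.116], [-0.983, 0.181, 0.011], [0.01, 0.116, -0.993]]
wrist_force: [-0.6, -0.6, 0.1]
width: 0.64
time: 54.25
tcp_pos: [0.5069, 0.2815, 0.2141]
orientation: [[-0.181, -0.977, -0.112], [-0.983, 0.18, 0.013], [0.008, 0.112, -0.994]]
wrist_force: [0.4, 0.4, -2.1]
width: 0.639
```

```bash
python3 -m jog '{"slide":[[5,-8,0],[10,-17,0],[10,-17,0],[10,-17,0],[10,-17,0],[10,-17,0],[10,-17,0],[10,-17,0],[10,-17,0],[10,-17,0],[10,-17,0],[10,-17,0],[10,-17,0],[8,-14,0],[5,-8,0],[0,0,0],[0,0,0]],"spin":[0,0,0,0,0,0,0,0,0,0,0,0,0,0,0,0,0],"hand":[0,0,0,0,0,0,0,0,0,0,0,0,0,0,0,0,0]}' 30
```

```text
time: 56.38
tcp_pos: [0.6534, 0.0286, 0.2097]
orientation: [[-0.183, -0.976, -0.118], [-0.983, 0.183, 0.011], [0.011, 0.118, -0.993]]
wrist_force: [-0.3, 0.1, -1.3]
width: 0.638
```

Target z 74; correct (-10, +16).

```bash
python3 -m jog '{"slide":[[-7,10,0],[-3,5,-15],[0,0,-20],[0,0,-20],[0,0,-20],[0,0,-20],[0,0,-15],[0,0,-10],[0,0,0]],"spin":[0,0,0,0,0,0,0,0,0],"hand":[0,0,0,0,0,0,0,0,0]}' 30
```

```text
time: 57.5
tcp_pos: [0.6397, 0.0462, 0.0783]
orientation: [[-0.18, -0.976, -0.123], [-0.984, 0.181, 0.011], [0.012, 0.123, -0.992]]
wrist_force: [-0.1, -0.1, -0.9]
width: 0.642
```

```bash
python3 -m jog '{"slide":[[2,-2,-2],[0,0,-2],[0,0,-1],[0,0,0]],"spin":[0,0,0,0],"hand":[0,0,0,0]}' 30
python3 -m jog '{"slide":[[0,0,0],[0,0,0],[0,0,0],[0,0,15],[0,0,30],[0,0,30],[0,0,30],[0,0,25],[0,0,0]],"spin":[0,0,0,0,0,0,0,0,0],"hand":[0.85,0.85,0.85,0.85,0.85,0.85,0.85,0.85,0.85]}' 20
```

```text
time: 58.0
tcp_pos: [0.644, 0.0439, 0.0758]
orientation: [[-0.181, -0.976, -0.118], [-0.983, 0.181, 0.011], [0.011, 0.118, -0.993]]
wrist_force: [-0.3, -0.5, -2.6]
width: 0.642
time: 59.12
tcp_pos: [0.6456, 0.044, 0.2179]
orientation: [[-0.181, -0.977, -0.11], [-0.984, 0.181, 0.011], [0.009, 0.11, -0.994]]
wrist_force: [0.4, 0.2, -0.6]
width: 0.847
```

```bash
python3 -m jog '{"slide":[[-6,6,0],[-12,13,0],[-12,13,0],[-12,13,0],[-12,13,0],[-12,13,0],[-12,13,0],[-12,13,0],[-12,13,0],[-12,13,0],[-12,13,0],[-12,13,0],[-12,13,0],[-12,13,0],[-12,13,0],[-12,13,0],[-12,13,0],[-12,13,0],[-6,7,0],[0,0,0]],"spin":[0,0,0,0,0,0,0,0,0,0,0,0,0,0,0,0,0,0,0,0],"hand":[0.7,0.7,0.7,0.7,0.7,0.7,0.7,0.7,0.7,0.7,0.7,0.7,0.7,0.7,0.7,0.7,0.7,0.7,0.7,0.7]}' 20
```

```text
time: 61.62
tcp_pos: [0.4108, 0.2956, 0.2138]
orientation: [[-0.178, -0.977, -0.117], [-0.984, 0.178, 0.011], [0.01, 0.117, -0.993]]
wrist_force: [-0.8, 0.4, -0.5]
width: 0.698
```

```bash
python3 -m jog '{"slide":[[7,-6,0],[3,-4,-15],[0,0,-20],[0,0,-20],[0,0,-20],[0,0,-20],[0,0,-15],[0,0,-10],[0,0,0]],"spin":[0,0,0,0,0,0,0,0,0],"hand":[0.7,0.7,0.7,0.7,0.7,0.7,0.7,0.7,0.7]}' 20
```

```text
time: 62.75
tcp_pos: [0.4198, 0.2805, 0.0804]
orientation: [[-0.183, -0.975, -0.124], [-0.983, 0.184, 0.007], [0.016, 0.124, -0.992]]
wrist_force: [-0.0, 0.6, 0.3]
width: 0.701
```

```bash
python3 -m jog '{"slide":[[0,4,3],[0,0,0],[0,0,0],[0,0,0],[0,0,0],[0,0,0]],"spin":[0,0,0,0,0,0],"hand":[0.7,0,0,0,0,0]}' 20
python3 -m jog '{"slide":[[0,0,10],[0,0,20],[0,0,20],[0,0,20],[0,0,20],[0,0,20],[0,0,20],[0,0,0]],"spin":[0,0,0,0,0,0,0,0],"hand":[0,0,0,0,0,0,0,0]}' 20
```

```text
time: 63.5
tcp_pos: [0.4217, 0.2859, 0.0865]
orientation: [[-0.183, -0.976, -0.119], [-0.983, 0.183, 0.01], [0.012, 0.119, -0.993]]
wrist_force: [1.0, 1.2, -0.5]
width: 0.317
time: 64.5
tcp_pos: [0.4203, 0.285, 0.2228]
orientation: [[-0.183, -0.976, -0.121], [-0.983, 0.184, 0.009], [0.013, 0.12, -0.993]]
wrist_force: [0.2, -0.4, -1.4]
width: 0.317
```

```bash
python3 -m jog '{"slide":[[4,-8,0],[9,-16,0],[9,-16,0],[9,-16,0],[9,-16,0],[9,-16,0],[9,-16,0],[9,-16,0],[9,-16,0],[9,-16,0],[9,-16,0],[9,-16,0],[9,-16,0],[9,-16,0],[9,-16,0],[9,-16,0],[9,-16,0],[7,-14,0],[4,-7,0],[0,0,0]],"spin":[0,0,0,0,0,0,0,0,0,0,0,0,0,0,0,0,0,0,0,0],"hand":[0,0,0,0,0,0,0,0,0,0,0,0,0,0,0,0,0,0,0,0]}' 20
```

```text
time: 67.0
tcp_pos: [0.5895, -0.0227, 0.219]
orientation: [[-0.185, -0.975, -0.126], [-0.983, 0.186, 0.007], [0.017, 0.125, -0.992]]
wrist_force: [-0.1, 0.5, -1.5]
width: 0.319
```

```bash
python3 -m jog '{"slide":[[0,8,0],[0,3,-15],[0,0,-20],[0,0,-20],[0,0,-20],[0,0,-20],[0,0,-15],[0,0,-8],[0,0,0]],"spin":[0,0,0,0,0,0,0,0,0],"hand":[0,0,0,0,0,0,0,0,0]}' 20
```

```text
time: 68.12
tcp_pos: [0.5867, -0.0091, 0.0899]
orientation: [[-0.183, -0.974, -0.131], [-0.983, 0.184, 0.008], [0.016, 0.13, -0.991]]
wrist_force: [0.6, -0.1, -1.1]
width: 0.315
```

```bash
python3 -m jog '{"slide":[[1,-1,-2],[0,0,-1],[0,0,0]],"spin":[0,0,0],"hand":[0,0,0]}' 20
python3 -m jog '{"slide":[[0,0,0],[0,0,0],[0,0,0],[0,0,15],[0,0,30],[0,0,30],[0,0,30],[0,0,25],[0,0,0]],"spin":[0,0,0,0,0,0,0,0,0],"hand":[0.7,0.7,0.7,0.7,0.7,0.7,0.7,0.7,0.7]}' 20
python3 -m jog '{"slide":[[-10,10,0],[-20,20,0],[-20,20,0],[-20,20,0],[-20,20,0],[-20,20,0],[-20,20,0],[-20,20,0],[-10,10,0],[0,0,0],[0,0,0]],"spin":[0,0,0,0,0,0,0,0,0,0,0],"hand":[0.7,0.7,0.7,0.7,0.7,0.7,0.7,0.7,0.7,0.7,0.7]}' 20
```

```text
time: 68.5
tcp_pos: [0.5897, -0.0104, 0.0892]
orientation: [[-0.183, -0.975, -0.126], [-0.983, 0.184, 0.007], [0.016, 0.126, -0.992]]
wrist_force: [0.7, 1.2, -0.8]
width: 0.312
time: 69.62
tcp_pos: [0.5909, -0.0105, 0.2305]
orientation: [[-0.183, -0.976, -0.119], [-0.983, 0.184, 0.006], [0.016, 0.118, -0.993]]
wrist_force: [-0.2, 0.8, 0.9]
width: 0.7
time: 71.0
tcp_pos: [0.4133, 0.1567, 0.2154]
orientation: [[-0.181, -0.973, -0.143], [-0.983, 0.182, 0.006], [0.021, 0.142, -0.99]]
wrist_force: [-0.3, -0.1, -0.7]
width: 0.7
```

```bash
python3 chk.py 5; python3 - <<'E'
from h import *
im,d,P=cloud("top");z=P[...,2]
for t,x,y in(("vb",.737,.258),("oil",.437,-.034)):
    m=(abs(P[...,0]-x)<.06)&(abs(P[...,1]-y)<.07)&(z>.015)&(z<.04)
    print(t,m.sum(),[np.round(v,1) for v in cv2.minAreaRect((P[m][:,:2]*1000).astype(np.float32))])
E
```

```text
top bottle home 298 [array([600.2,  -4.7]), array([86.1, 49.9]), np.float64(76.1)] ztop 121
top jar home 840 [array([642.7,  44.3]), array([58.8, 60.3]), np.float64(89.7)] ztop 104
top can home 592 [array([628.3, -78.1]), array([47. , 47.8]), np.float64(79.6)] ztop 112
top insert on block 311 [array([ 483.5, -318.9]), array([31.3, 38. ]), np.float64(81.7)] ztop 62
scene bottle home 380 [array([603.,   5.]), array([75.6, 32.5]), np.float64(53.1)] ztop 121
scene jar home 657 [array([644.2,  42.7]), array([60.5, 61.2]), np.float64(89.7)] ztop 102
scene can home 577 [array([627.4, -79.4]), array([47.1, 49.3]), np.float64(80.5)] ztop 111
scene insert on block 324 [array([ 483.1, -320.2]), array([29.8, 41.3]), np.float64(81.6)] ztop 60
scene ins 94 [array([629.6,   7.7]), array([68.4, 21.6]), np.float64(39.7)]
vb 638 [array([736.7, 258.1]), array([51.3, 51.1]), np.float64(6.7)]
oil 929 [array([437.2, -33.2]), array([97.7, 43.5]), np.float64(81.8)]
```

View pics/scene_5.png

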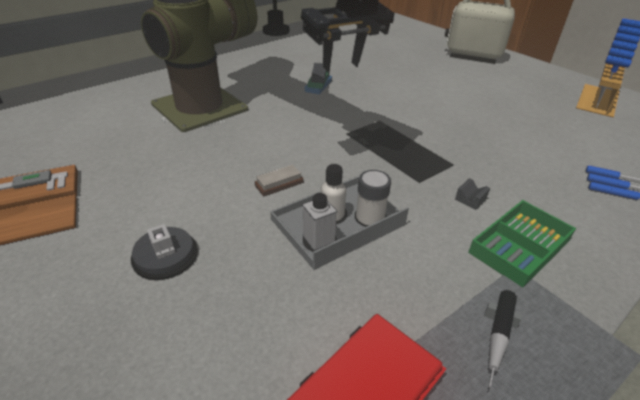

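The picture shows the jar (372,197), canister (319,222) and bottle (334,192) upright in the tray, the insert on the block (160,240), and the gripper clear. The bottle reading was polluted by the jar, so I repeat it on the cap alone and then hand in.

```bash
python3 - <<'E'
from h import *
im,d,P=cloud("top");z=P[...,2]
m=(abs(P[...,0]-.589)<.04)&(abs(P[...,1]+.01)<.03)&(z>.108)&(z<.125)
r=cv2.minEnclosingCircle((P[m][:,:2]*1000).astype(np.float32)); print(m.sum(),r)
if np.hypot(r[0][0]-589.2,r[0][1]+9.5)<8: print(hand_in())
E
```

```text
228 ((589.5751953125, -10.60997200012207), 16.142913818359375)
the job is handed in; nothing more can be done
None
```

I moved the bottle, jar and canister to the side mat and set the insert pocket up on the round block. I then put each container back on its spot in the tray and handed in at about 71 s of the 144 s allowed. `hand_in` gives no verdict, so these are my own checks.

| Item | Last reading (top and scene cameras) | Off target |
|---|---|---|
| Insert | (483, -319.5) mm, level, pocket up | about 2 mm from the block's centre |
| Bottle | (589.6, -10.6) mm (top camera only) | about 1 mm from its start |
| Jar | (643.5, 43.5) mm | about 1 mm from its start |
| Canister | (628, -79) mm | about 1–2 mm from its start |

All three containers stood upright, the oilstone and V-block had moved less than 1 mm, and the gripper was clear of everything.

Two things did not go as planned:
- **Tool lean:** the tool gradually leaned up to about 8° around the jaw axis during sideways moves. I slowed those moves, and it did not affect any grasp or placement.
- **Bottle check:** the first final reading of the bottle was spoiled because it also picked up the jar. I repeated it on the cap alone, and that is the figure in the table.

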